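Clip the heat-sink clip onto the long circuit board

ROBOT

A 7-joint arm with a two-finger parallel gripper is mounted at the origin on the work surface. World frame = base frame: x ahead of the robot, y to its left, z up, the work surface at z = 0. Lengths are in m, angles in rad, forces in N, time in s.
With the tool pointing down it reaches from about 0.4 to 0.875 m from the base axis. Payload 19.3 kg.
Tool frame: the origin (TCP) lies midway between the tips of the shut fingers; the grasp point (between the pads) lies 19 mm behind it; x points along the fingers, y is the direction in which the jaws open and shut, and the axes are right-handed (so a half turn about x gives the same grasp; the last joint's range is limited). The gripper opens to 85 mm and grips with 20 to 120 N. Pads are 22 mm wide; open, the fingers measure 114 mm over their backs; the gripper's body (76 mm by 85 mm) begins 54 mm behind the grasp point. The pads swing forward as they close: fully open they stand 13 mm farther back than shut.
Start: joints at [1.065, 0.521, -0.036, 1.599, 0.021, 1.021, -0.113], TCP at [0.264, -0.567, 0.231] pointing down, gripper open.
Joint ranges: [-2.91, 2.91], [-0.3, 2.13], [-1.5, 1.42], [0.17, 2.43], [-1.26, 4.41], [0.16, 1.93], [-2.52, 2.52]. Speed limits (rad/s): [1.89, 1.89, 2.39, 2.39, 3.01, 3.01, 3.01].

INTERFACE

Orientations are given as [roll, pitch, yaw] about the fixed x, y, z axes, in that order (R = Rz(yaw) Ry(pitch) Rx(roll)).
In Python, from workcell import telemetry, vision, workorder gives the robot as it stands. The module is installed in compiled form; this text tells all that it offers.
- The arm moves only by the tool play_rows, never from a script. Its argument "deltas" is a list of rows, each a list of 7 numbers: the shift along the world's x, y, z in mm, then the turn, a rotation vector about the world's x, y, z in degrees, then the finger opening in mm, from 0 to 85.4. In form: [[x, y, z, wx, wy, wz, jaw], ...]. A call has 1 to 8 rows; each row shifts and turns the commanded pose from where the row before left it; what a row does not reach is not made up. A row lasts 1/8 s, in which the tool goes at most 62.5 mm and 10.7 degrees, less where a joint would pass 70% of its speed; a pose out of reach is approached as far as the arm can. A call with a gripper value outside its range is refused whole. The fingers move at their own pace and stop on an object; "grip_force" is the grip in N (left out, the last holds). Time passes only in rows, so rows that do not move let the fingers close. It gives the time, the measured TCP pose, the force and the opening at its end, in the units of the state.
- telemetry.observe(): the state, without advancing time (a new reading comes with each control period).
- vision.grab_frame(name): name is "scene" or "top" or "wrist"; returns the picture (480x640x3 uint8, red, green, blue); there is no depth.
- vision.camera_info(name): a dict with "mtx" (3x3 intrinsics, pixels), "rvec" (rotation vector, rad) and "tvec" (3), from world to camera coordinates, as OpenCV has them. Camera axes: x right, y down, z forward; pixel columns grow to the right and rows downward; lengths in m; the calibration is good to about 2 mm. A picture is of the moment at which its call begins: read the wrist's pose just before it. camera_info takes no time and is no camera call; for the wrist camera it gives the pose at the moment of the call.
- workorder.job_done(): hands the job in, once; it reports no verdict.
The state is a dict: "clock": time; "qpos": joint angles; "qd": joint speeds; "joint_efforts": joint torques, N m; "position": TCP position; "tool_rot": TCP orientation; "force": force on the tool from outside, world axes, zero at the start; "moment": the same for the moment, N m; "grip_width": finger opening in m.
Only numpy, scipy, OpenCV 4.12 (cv2) and the standard library are available. Lean on these libraries where they do the work, as an engineer would, in place of code of your own. Each camera call takes 0.05 s, during which the arm holds its last target. There are 200 camera calls.

TASK

Before soldering, the long circuit board needs its heat-sink clip: squeeze the big ribbed spring clip open by its handles, lift it off its parking rail, lower its open jaws well down over the top edge of the long board, in the bare gap at the middle of that edge, and let go so that it stands there upright gripping the board. The short board gets no clip.

Things in the scene. Friction and masses are not known exactly. Their poses are not given: they have to be found in the camera images.
- clip: Big ribbed spring clip, a peg standing jaws down on a low rail's 3 mm plate (top 60 mm up, jaws 12 mm down it): 24 mm wide, 83 tall, 65 g. Origin midway between jaw tips, z up, x across the jaws (squeeze along x), y along the edge. Black handles 47 to 83 mm above origin, 54 mm wide at the top; squeezed to the stop parallel, 28 mm. Open, tips 27 mm apart, 30 mm deep. Leave the small clip.
- clip_lever (a joint): The clip's opening in rad: 0 gripping a 3 mm edge, -0.04 shut on nothing, 0.6 squeezed to its stop. Sprung shut: handles need 5 N to start, 9 N at the stop; 20 N or more holds it rigidly open for carrying. Pivot 42 mm above the jaw tips. The clip's origin rides on one lever, so while open it reads about 12 mm aside and tilted 0.3 rad.
- long_edge (a point): Middle of the top edge of the long board: green circuit board 130 mm long, 3 mm thick, upright in a fixed metal holder, edge 100 mm above the table. x across its thickness, y along the edge, z up. White connectors on the +x face, 37 to 61 mm either side of the middle, stand 9 mm off it; between them both faces are bare for 40 mm down.
- short_edge (a point): Middle of the top edge of the short board: same kind of green board, holder, height and axes, but only 65 mm long and without white connectors. Not to be clipped. The two boards may stand in either place.

How it is judged:
On the way, in this order (a step that is already met when the one before it is completed fails the run):
1. the clip is squeezed open and lifted clear of its rail (value of joint clip_lever above 0.25 rad and height (world z) of clip above 0.075 m), for 0.1 s.
2. the open jaws are lowered astride the long board's edge (value of joint clip_lever above 0.15 rad and horizontal distance between clip and long_edge below 0.04 m and height (world z) of clip below 0.099 m), for 0.05 s.
At the end, for the whole second after the job is handed in: The clip, let go, grips the long board with its jaws closed on it (lever angle -0.03 to 0.08 rad), jaw tips at least 7 mm below the top edge, within 20 mm of the middle of that edge and within 7 mm of the board's mid-plane, upright within 0.2 rad, and at rest (x of clip in the frame of long_edge between -0.007 and 0.007 m and y of clip in the frame of long_edge between -0.02 and 0.02 m and z of clip in the frame of long_edge below -0.007 m and angle between clip's own z axis and vertical below 0.2 rad and value of joint clip_lever between -0.03 and 0.08 rad and contact force between clip and long_board above 1 N and linear speed of clip below 0.02 m/s); the robot touches nothing.
It also fails if it takes over 35 s, if anything falls off the work surface, if the arm or the gripper's body presses on something with over 40 N, if the wrist force passes 120 N, or if a joint passes its speed limit or range.

## Working session

There is one attempt and no reset: what is moved stays moved. The work goes in short steps, Python scripts to look and compute and a tool call to move; the robot and the scene stay as the last step left them, time stands still between calls to the robot, and variables do not carry over. Pictures are saved under pics/ and viewed, about 8 in all and at most 12, crops included, and the job is handed in when it is done.

Besides the shell and the picture viewer there is one more tool, called after "Call:" as name([rows], argument=value, ...), one row to a line, values as JSON. play_rows: Moves the arm, as the interface text tells. Its arguments: {"type":"object","properties":{"deltas":{"type":"array","items":{"type":"array","items":{"type":"number"}}},"grip_force":{"type":"number"}},"required":["deltas"]}

```bash
mkdir -p pics; cat > h.py <<'E'
import numpy as np, cv2
from workcell import telemetry, vision, workorder
def snap(n,f):
    im=vision.grab_frame(n); cv2.imwrite(f'pics/{f}.png',im[:,:,::-1]); return im
def cam(n):
    c=vision.camera_info(n); return np.array(c['mtx'],float),cv2.Rodrigues(np.array(c['rvec'],float))[0],np.array(c['tvec'],float).ravel()
def ray(n,p,C=None):
    K,R,t=C or cam(n); d=R.T@np.linalg.inv(K)@np.array([p[0],p[1],1.]); return -R.T@t,d
def atz(n,p,z,C=None):
    o,d=ray(n,p,C); return o+d*(z-o[2])/d[2]
def proj(n,P,C=None):
    K,R,t=C or cam(n); q=K@(R@np.array(P,float)+t); return q[:2]/q[2]
def tri(obs):
    A=np.zeros((3,3));b=np.zeros(3)
    for n,p in obs:
        o,d=ray(n,p); d=d/np.linalg.norm(d); M=np.eye(3)-np.outer(d,d); A+=M;b+=M@o
    return np.linalg.solve(A,b)
E
python3 - <<'E'
from h import *
print(telemetry.observe())
for n in ['scene','top']:
    snap(n,n+'0'); K,R,t=cam(n); print(n,K[0,0],-R.T@t,R[2])
E
```

```text
{'clock': 0.0, 'qpos': array([ 1.0648103 ,  0.52202211, -0.03634832,  1.59997368,  0.02118768,
        1.02110857, -0.11278756]), 'qd': array([ 0.00063202,  0.00065607,  0.00135413,  0.00028921,  0.00088836,
        0.00088627, -0.00060179]), 'joint_efforts': array([ 5.87083232e-04, -9.27102470e+01,  1.98071145e+00, -3.69927156e+01,
        1.80617021e-02,  8.37930653e-03,  7.81889685e-05]), 'position': array([ 0.26367067, -0.56629929,  0.23073274]), 'tool_rot': array([-1.51825528,  1.56966898,  2.05913694]), 'force': array([-0.51573173, -0.37210843,  1.01034404]), 'moment': array([-0.00197433, -0.0145391 , -0.01193822]), 'grip_width': 0.08552982212904452}
scene 497.99388793195783 [ 1.18502737 -0.29724899  0.53667672] [-0.77658     0.35397487 -0.52117683]
top 527.6488288348584 [0.44585616 0.00479709 0.96022971] [ 0.14113819 -0.02468551 -0.98968209]
```

View pics/scene0.png

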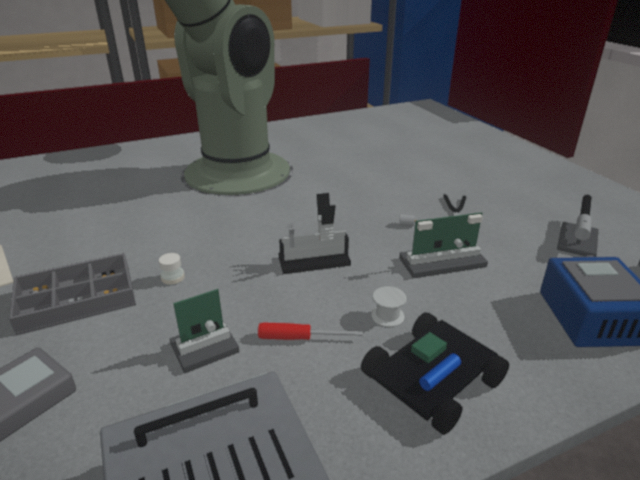

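View pics/top0.png

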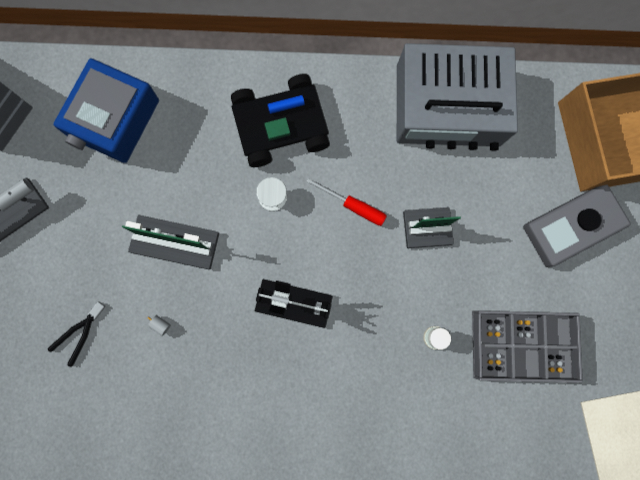

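```bash
python3 - <<'E'
import cv2,numpy as np
a=cv2.imread('pics/top0.png')[205:335,110:350];b=cv2.imread('pics/scene0.png')[185:280,270:510]
s=3.3333
im=np.vstack([cv2.resize(x,None,fx=2.6667 if 0 else 2.65,fy=2.65,interpolation=cv2.INTER_CUBIC) for x in(a,b)])
im=np.clip(im.astype(float)*1.5,0,255).astype(np.uint8);print(im.shape);cv2.imwrite('pics/c1.png',im)
E
```

```text
(596, 636, 3)
```

View pics/c1.png

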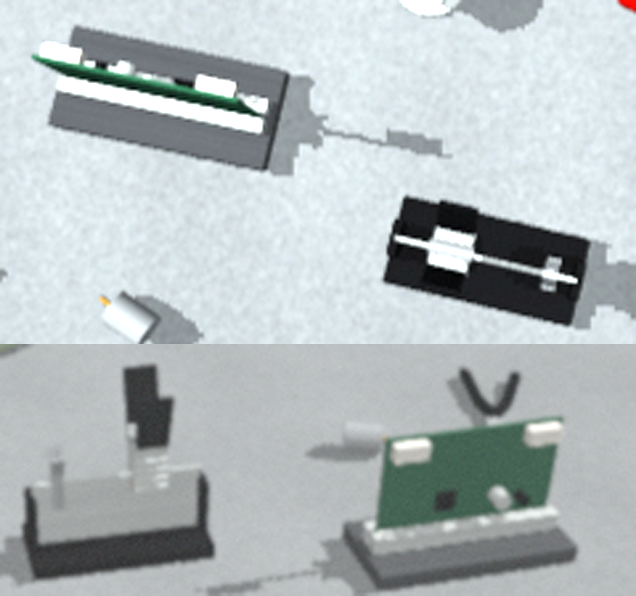

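```bash
python3 - <<'E'
from h import *
T=lambda u,v:(u/2.65+110-.3,v/2.65+205-.3)
S=lambda u,v:(u/2.65+270-.3,(v-344.5)/2.65+185-.3)
print('board L top',atz('top',T(34,57),.1),'scene',atz('scene',S(562,418),.1),tri([('top',T(34,57)),('scene',S(562,418))]))
print('board R',atz('top',T(240,100),.1),atz('scene',S(383,438),.1))
a=atz('top',T(395,239),.06);b=atz('top',T(577,281),.06);print('rail',a,b,np.linalg.norm(a-b),np.degrees(np.arctan2(*(a-b)[:2])))
print('rail sc',atz('scene',S(30,487),.06),atz('scene',S(205,467),.06))
for p in [(441,203),(478,210),(430,290),(467,297)]: print('h',atz('top',T(*p),.131))
for p in [(124,369),(157,366),(174,398)]: print('hs',atz('scene',S(*p),.131))
R=cv2.Rodrigues(np.zeros(3))[0]
from scipy.spatial.transform import Rotation as Ro
print(Ro.from_euler('xyz',telemetry.observe()['tool_rot']).as_matrix().round(3))
K,R,t=cam('wrist');print('wrist',K[0,0],-R.T@t,R.round(2))
E
```

```text
board L top [0.58059674 0.29592822 0.1       ] scene [0.580076   0.29919096 0.1       ] [0.5811266  0.29668223 0.10079229]
board R [0.55746401 0.16807182 0.1       ] [0.55267885 0.17137713 0.1       ]
rail [0.47594931 0.07231823 0.06      ] [ 0.45226711 -0.04464152  0.06      ] 0.11933327570887113 11.446587458456161
rail sc [ 0.45205144 -0.04477389  0.06      ] [0.47784823 0.07692292 0.06      ]
h [0.49544276 0.04070283 0.131     ]
h [0.49189104 0.01872312 0.131     ]
h [0.44438317 0.04537125 0.131     ]
h [0.44086038 0.02358643 0.131     ]
hs [0.44352016 0.0300927  0.131     ]
hs [0.44869708 0.05261258 0.131     ]
hs [0.49585434 0.04278025 0.131     ]
[[-0.001  0.422 -0.907]
 [ 0.001 -0.907 -0.422]
 [-1.    -0.001  0.   ]]
wrist 368.370143691919 [ 0.32975532 -0.53527631  0.37324487] [[ 0.42 -0.91  0.  ]
 [-0.87 -0.4   0.28]
 [-0.26 -0.12 -0.96]]
```

Call:
play_rows([
  [20,58,6,0,0,5.4,85],
  [20,58,6,0,0,5.4,85],
  [20,58,6,0,0,5.4,85],
  [20,58,6,0,0,5.4,85],
  [20,58,6,0,0,5.4,85],
  [20,58,6,0,0,5.4,85],
  [20,58,6,0,0,5.4,85],
  [20,58,6,0,0,5.4,85],
], grip_force=40)

```text
clock: 1.1
position: [0.424, -0.1007, 0.2796]
tool_rot: [1.05, 1.57, -0.899]
force: [1.0, -0.4, -0.6]
grip_width: 0.0848
```

Call:
play_rows([
  [20,58,3,0,0,5.4,85],
  [20,58,3,0,0,5,85],
  [0,0,0,0,0,0,85],
  [0,0,0,0,0,0,85],
])

```text
clock: 1.6
position: [0.4635, 0.013, 0.285]
tool_rot: [-1.07, 1.57, -2.841]
force: [-0.3, -0.5, -0.5]
grip_width: 0.0847
```

```bash
python3 - <<'E'
from h import *
from scipy.spatial.transform import Rotation as Ro
s=telemetry.observe();print(s['position'],s['qpos'].round(2),Ro.from_euler('xyz',s['tool_rot']).as_matrix().round(3),s['force'])
C=cam('wrist');im=snap('wrist','w1');import pickle;pickle.dump(C,open('w1.pkl','wb'))
E
```

```text
[0.46349566 0.0130023  0.28496294] [ 0.29  0.23 -0.53  1.92  0.14  1.03 -0.5 ] [[-0.001  0.98  -0.199]
 [-0.    -0.199 -0.98 ]
 [-1.    -0.001  0.   ]] [-0.34472761 -0.51531844 -0.48010906]
```

View pics/w1.png

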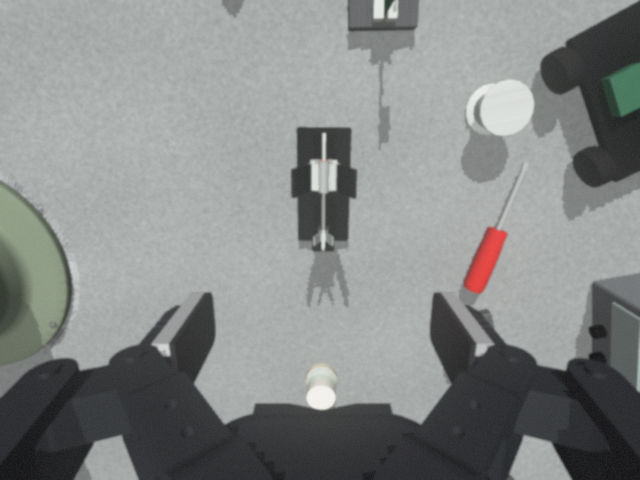

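```bash
python3 - <<'E'
from h import *
import pickle
C=pickle.load(open('w1.pkl','rb')); print(-C[1].T@C[2])
P=[atz('wrist',p,.131,C) for p in [(291,167),(291,198),(357,168),(357,200)]];print(np.array(P).round(4),np.mean(P,0))
a=atz('wrist',(323.5,133),.06,C);b=atz('wrist',(323,247),.06,C);print(a,b,np.degrees(np.arctan2(*(a-b)[:2])))
print('tcp px',proj('wrist',telemetry.observe()['position'],C), proj('wrist',[.468,.034,.131],C))
e=a-b;print('rail line x at y=.033',b[0]+(0.033-b[1])*e[0]/e[1])
E
```

```text
[0.47886571 0.08421648 0.42739351]
[[0.4474 0.0552 0.131 ]
 [0.4418 0.0307 0.131 ]
 [0.4989 0.044  0.131 ]
 [0.4944 0.0183 0.131 ]] [0.47058985 0.03704418 0.131     ]
[0.47775241 0.07376054 0.06      ] [ 0.45429073 -0.0400231   0.06      ] 11.650846059562598
tcp px [320.50357128 300.97639516] [321.62683823 187.73410365]
rail line x at y=.033 0.46934776893669633
```

Call:
play_rows([
  [6,22,-26,0,0,0,85],
  [0,0,-40,0,0,0,85],
  [0,0,-40,0,0,0,85],
  [0,0,-40,0,0,0,85],
  [0,0,-25,0,0,0,85],
  [0,0,-15,0,0,0,85],
  [0,0,0,0,0,0,85],
  [0,0,0,0,0,0,85],
])

```text
clock: 2.65
position: [0.4703, 0.0352, 0.1001]
tool_rot: [1.728, 1.57, -0.043]
force: [0.2, 0.1, 0.3]
grip_width: 0.085
```

```bash
python3 - <<'E'
from h import *
a=snap('scene','s2');b=snap('wrist','w2')
a=cv2.resize(a[130:290,220:400],None,fx=2.2,fy=2.2); b=cv2.resize(b,(469,352))
cv2.imwrite('pics/c2.png',np.clip(1.5*np.hstack([a,b])[:,:,::-1].astype(float),0,255)[:, :865]*1)
im=cv2.imread('pics/c2.png');print(im.shape);cv2.imwrite('pics/c2.png',cv2.resize(im,(798,int(im.shape[0]*798/im.shape[1]))))
E
```

```text
(352, 865, 3)[ WARN:0@1.933] global loadsave.cpp:1063 imwrite_ Unsupported depth image for selected encoder is fallbacked to CV_8U.
```

View pics/c2.png

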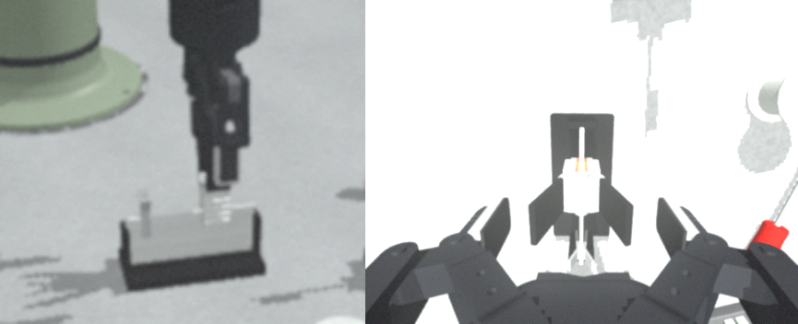

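```bash
python3 - <<'E'
from h import *
s=telemetry.observe();C=cam('wrist')
f=lambda U,V:((U/.9225-396)/.733,V/.9225/.733)
P=[atz('wrist',f(*p),.131,C) for p in [(530,193),(530,243),(632,193),(632,243)]];print(np.array(P).round(4),np.mean(P,0),s['position'])
E
```

```text
[[0.4498 0.0608 0.131 ]
 [0.4425 0.0334 0.131 ]
 [0.4986 0.0509 0.131 ]
 [0.4945 0.0227 0.131 ]] [0.47134579 0.04196559 0.131     ] [0.47030731 0.03528472 0.10017059]
```

Call:
play_rows([
  [0.5,4,0,0,0,0,70],
  [0,0,0,0,0,0,55],
  [0,0,0,0,0,0,45],
  [0,0,0,0,0,0,36],
  [0,0,0,0,0,0,28],
  [0,0,0,0,0,0,20],
  [0,0,0,0,0,0,20],
  [0,0,0,0,0,0,20],
], grip_force=45)

```text
clock: 3.75
position: [0.4703, 0.0394, 0.0993]
tool_rot: [-1.706, 1.571, 2.807]
force: [0.2, -0.1, -1.5]
grip_width: 0.0266
```

Call:
play_rows([
  [0,0,0,0,0,0,20],
  [0,0,0,0,0,0,20],
  [0,0,0,0,0,0,20],
])

```text
clock: 4.12
position: [0.4703, 0.0394, 0.0993]
tool_rot: [-0.763, 1.571, -2.533]
force: [-0.2, -0.4, -0.4]
grip_width: 0.0266
```

```bash
python3 - <<'E'
from h import *
a=snap('scene','s3');b=snap('wrist','w3')
a=cv2.resize(a[170:290,250:370],(420,420)); b=cv2.resize(b[100:,140:500],(398,420))
cv2.imwrite('pics/c3.png',np.clip(1.2*np.hstack([a,b])[:,:,::-1].astype(float),0,255)[:,:800].astype(np.uint8))
E
```

```text
(no output)
```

View pics/c3.png

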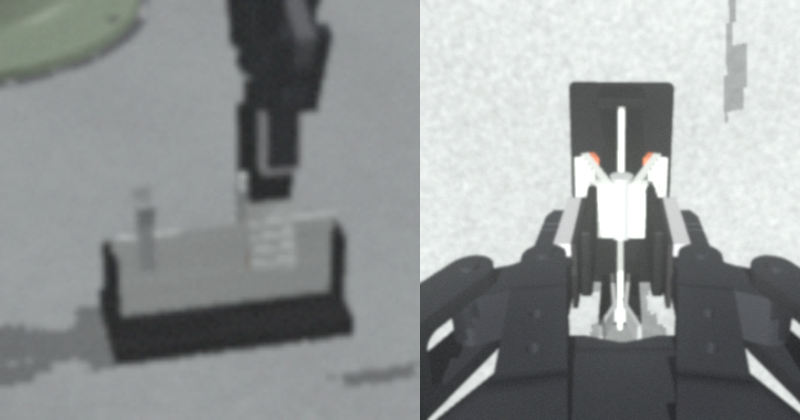

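Call:
play_rows([
  [0,0,10,0,0,0,20],
  [0,0,15,0,0,0,20],
  [0,0,20,0,0,0,20],
  [0,0,25,0,0,0,20],
  [0,0,25,0,0,0,20],
  [0,0,0,0,0,0,20],
  [0,0,0,0,0,0,20],
])

```text
clock: 5.1
position: [0.4702, 0.0393, 0.1945]
tool_rot: [1.302, 1.571, -0.469]
force: [-0.8, -0.4, -0.5]
grip_width: 0.0265
```

```bash
python3 - <<'E'
from h import *
print(telemetry.observe())
a=snap('scene','s4');b=snap('top','t4')
a=cv2.resize(a[120:280,240:400],(560,560)); b=cv2.resize(b[220:340,225:345],(240,240))
c=np.zeros((560,800,3),np.uint8);c[:,:560]=a;c[:240,560:]=b
cv2.imwrite('pics/c4.png',np.clip(1.3*c[:,:,::-1].astype(float),0,255).astype(np.uint8))
E
```

```text
{'clock': 5.1, 'qpos': array([ 0.20864147,  0.3676305 , -0.52215638,  2.00998314,  0.24689324,
        0.8245742 , -0.65327592]), 'qd': array([-0.0054048 ,  0.01469837,  0.00435192,  0.00788832,  0.00165141,
       -0.00359636, -0.00059666]), 'joint_efforts': array([ 2.31756116e-01, -6.98469114e+01, -5.61966464e+00, -3.18131125e+01,
       -4.66279651e-02,  8.13385751e-02,  5.38425555e-02]), 'position': array([0.47017949, 0.03927361, 0.19448738]), 'tool_rot': array([ 1.30162741,  1.57050809, -0.46887481]), 'force': array([-0.76788463, -0.38855672, -0.5414307 ]), 'moment': array([9.76984463e-05, 2.52110641e-02, 1.99370408e-02]), 'grip_width': 0.02651965622295269}
```

View pics/c4.png

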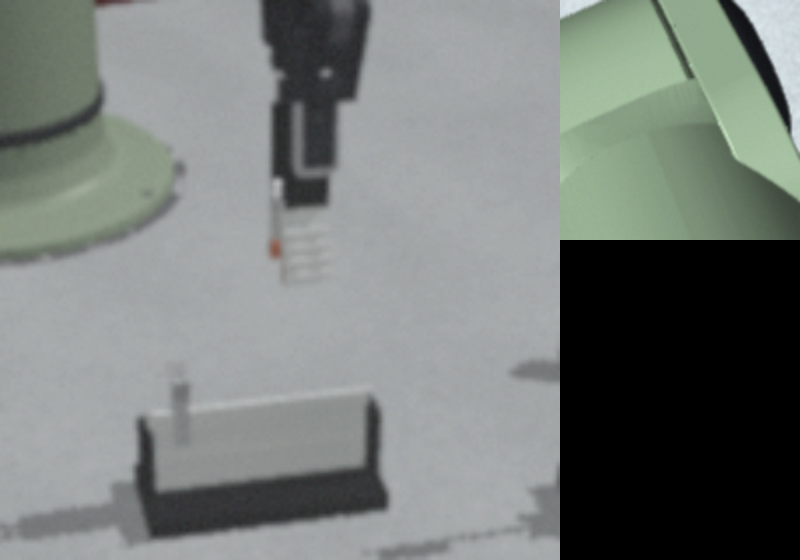

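Call:
play_rows([
  [0,0,20,0,0,0,20],
  [15,24,10,0,0,0,20],
  [20,32,10,0,0,0,20],
  [20,32,0,0,0,0,20],
  [20,32,0,0,0,0,20],
  [10,16,0,0,0,0,20],
  [0,0,0,0,0,0,20],
  [0,0,0,0,0,0,20],
])

```text
clock: 6.2
position: [0.5549, 0.1743, 0.234]
tool_rot: [-0.568, 1.57, -2.339]
force: [-0.1, -0.1, -0.5]
grip_width: 0.027
```

```bash
python3 - <<'E'
from h import *
import pickle
f=lambda u,v:(u/3.5+240-.4,v/3.5+120-.4)
# clip points vs s4 time, TCP(.4702,.0393)
for p,z in [((285,283),.143),((332,275),.143),((285,207),.19),((328,205),.19)]: print(p,atz('scene',f(*p),z))
s=telemetry.observe();C=cam('wrist');im=snap('wrist','w5');pickle.dump(C,open('w5.pkl','wb'))
print(s['position'],s['grip_width'])
cv2.imwrite('pics/c5.png',cv2.resize(im,(800,600),interpolation=cv2.INTER_CUBIC)[:,:,::-1])
E
```

```text
(285, 283) [0.49142388 0.01739312 0.143     ]
(332, 275) [0.49320354 0.0421271  0.143     ]
(285, 207) [0.50355889 0.01189489 0.19      ]
(328, 205) [0.50990039 0.03126627 0.19      ]
[0.55491736 0.17434234 0.23400876] 0.02696907907780367
```

View pics/c5.png

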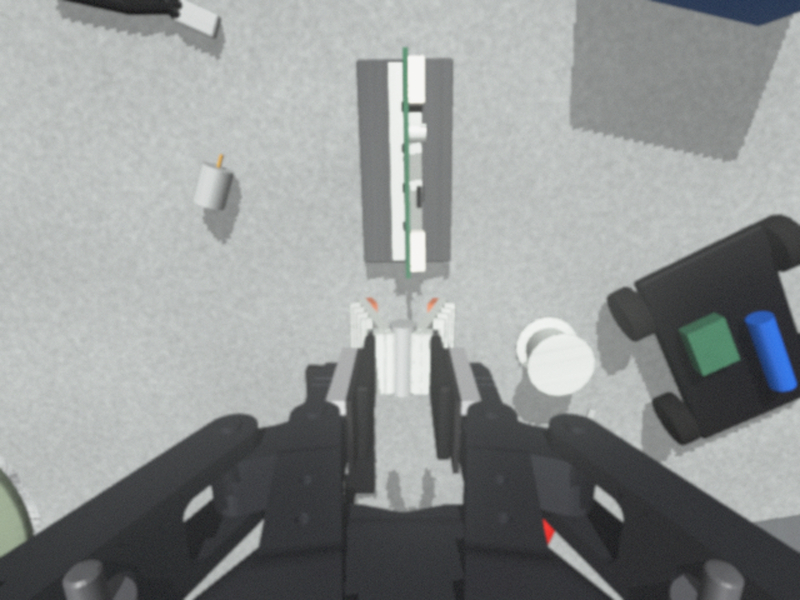

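```bash
python3 - <<'E'
from h import *
import pickle
C=pickle.load(open('w5.pkl','rb'));k=lambda u,v:((u+.5)*.8-.5,(v+.5)*.8-.5)
a=atz('w',k(405.3,48),.1,C);b=atz('w',k(408,276),.1,C);m=(a+b)/2;print('edge',a,b,m,np.linalg.norm(a-b),np.degrees(np.arctan2(*(a-b)[:2])))
p=atz('w',k(402,322),.225+.004,C);q=atz('w',k(402,395),.225+.004,C);print('pivot',p,q,(p+q)/2,np.linalg.norm(p-q))
P=np.array([.5549,.1743]);ey=np.array([.199,.98]);ex=np.array([.98,-.199])
for n,z in [('p',p),('q',q),('jawL',atz('w',k(356,305),.19,C)),('jawR',atz('w',k(450,305),.19,C)),('oL',atz('w',k(372,303),.185,C)),('oR',atz('w',k(432,303),.185,C)),('mid',m)]:
  d=z[:2]-P;print(n,'along x,y',d@ex,d@ey)
E
```

```text
edge [0.5821603  0.29836525 0.1       ] [0.5585699  0.17266087 0.1       ] [0.5703651  0.23551306 0.1       ] 0.12789878058821155 10.628823149130282
pivot [0.55884838 0.19120098 0.229     ] [0.55328901 0.16386791 0.229     ] [0.5560687  0.17753445 0.229     ] 0.027892716568052697
p along x,y 0.0005061194988299722 0.017348692426517636
q along x,y 0.0004972196938779291 -0.010544036668048044
jawL along x,y -0.019218126575469348 0.010356693570100158
jawR along x,y 0.020893683330646687 0.010372614731393684
oL along x,y -0.012728410560896006 0.009602566854676814
oR along x,y 0.0135275934843867 0.009612932423672777
mid along x,y 0.0029744001476761962 0.06306635169374285
```

Call:
play_rows([
  [5,20,0,0,0,0,20],
  [5,21,0,0,0,0,20],
  [5,20,0,0,0,0.5,20],
  [0,0,-25,0,0,0,20],
  [0,0,-25,0,0,0,20],
  [0,0,-15,0,0,0,20],
  [0,0,0,0,0,0,20],
  [0,0,0,0,0,0,20],
])

```text
clock: 7.25
position: [0.5707, 0.2369, 0.1701]
tool_rot: [2.318, 1.57, 0.556]
force: [-0.8, 0.5, -0.1]
grip_width: 0.0266
```

```bash
python3 - <<'E'
from h import *
import pickle
s=telemetry.observe();C=cam('wrist');pickle.dump(C,open('w6.pkl','wb'));b=snap('wrist','w6');a=snap('scene','s6')
print(s['position'],s['grip_width'])
a=cv2.resize(a[140:290,370:500],(400,462),interpolation=cv2.INTER_CUBIC); b=cv2.resize(b[60:360,190:450],(400,462),interpolation=cv2.INTER_CUBIC)
cv2.imwrite('pics/c6.png',np.hstack([a,b])[:,:,::-1])
E
```

```text
[0.57066585 0.23689677 0.17010736] 0.02661905278256468
```

View pics/c6.png

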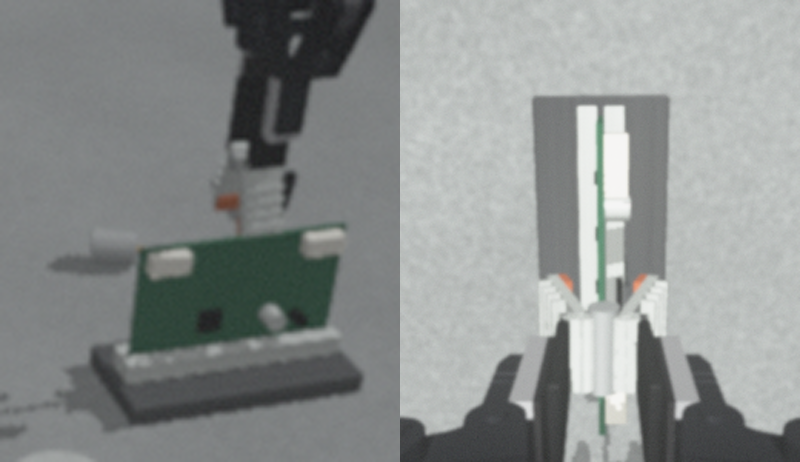

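```bash
python3 - <<'E'
from h import *
f=lambda u,v:(u/400*130+370-.4,v*150/462+140-.4)
for z in(.113,.118,.123):
  print(z,atz('scene',f(240,236),z),atz('scene',f(285,229),z))
print(atz('scene',f(137,247),.1),atz('scene',f(346,223),.1))
c=np.array([.5707,.2369]);ex=np.array([.98,-.19]);ey=np.array([.19,.98])
for z in (.113,.118):
  for y in(-.012,.012): 
    q=proj('scene',[*(c+.018*ex+y*ey),z]);print(((q-[370,140]+.4)*[400/130,462/150]).round())
E
```

```text
0.113 [0.58436801 0.21793177 0.113     ] [0.58827327 0.24639793 0.113     ]
0.118 [0.59145666 0.21185189 0.118     ] [0.59531584 0.23998211 0.118     ]
0.123 [0.59854531 0.205772   0.123     ] [0.6023584  0.23356629 0.123     ]
[0.55203076 0.17158836 0.1       ] [0.57897179 0.30074126 0.1       ]
[247. 236.]
[286. 231.]
[248. 228.]
[287. 224.]
```

Call:
play_rows([
  [0,0,-8,0,0,0,20],
  [0,0,-9,0,0,0,20],
  [0,0,-9,0,0,0,20],
  [0,0,-8,0,0,0,20],
  [0,0,0,0,0,0,20],
  [0,0,0,0,0,0,20],
])

```text
clock: 8.1
position: [0.5704, 0.2365, 0.1355]
tool_rot: [2.631, 1.571, 0.869]
force: [1.0, -0.4, -0.1]
grip_width: 0.0265
```

```bash
python3 - <<'E'
from h import *
s=telemetry.observe();b=snap('wrist','w7');a=snap('scene','s7')
print(s['position'],s['grip_width'],s['force'])
a=cv2.resize(a[140:290,370:500],(400,462),interpolation=cv2.INTER_CUBIC); b=cv2.resize(b[60:360,190:450],(400,462),interpolation=cv2.INTER_CUBIC)
cv2.imwrite('pics/c7.png',np.hstack([a,b])[:,:,::-1])
E
```

```text
[0.57038898 0.23652095 0.13545304] 0.026523340446491805 [ 0.95902592 -0.36979975 -0.14501642]
```

View pics/c7.png

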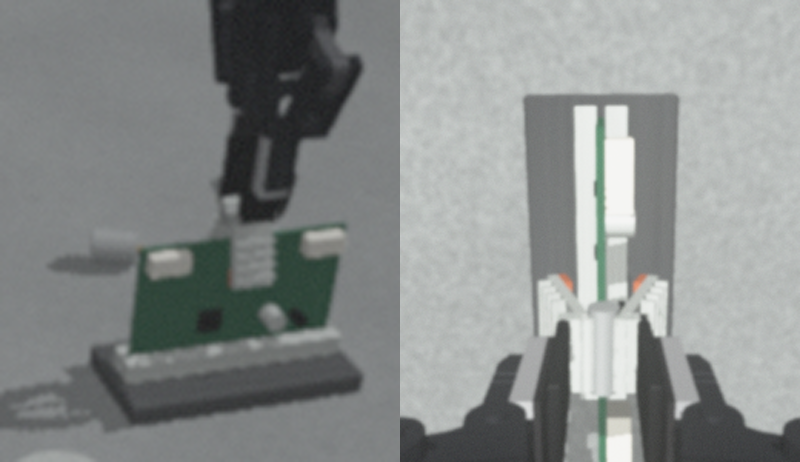

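Call:
play_rows([
  [0,0,0,0,0,0,32],
  [0,0,0,0,0,0,38],
  [0,0,0,0,0,0,44],
  [0,0,0,0,0,0,50],
  [0,0,0,0,0,0,56],
  [0,0,0,0,0,0,70],
  [0,0,0,0,0,0,85],
  [0,0,0,0,0,0,85],
])

```text
clock: 9.2
position: [0.5703, 0.2364, 0.1353]
tool_rot: [-1.878, 1.571, 2.643]
force: [-0.4, 0.0, -0.3]
grip_width: 0.0851
```

Call:
play_rows([
  [0,0,0,0,0,0,85],
  [0,0,15,0,0,0,85],
  [0,0,25,0,0,0,85],
  [0,0,40,0,0,0,85],
  [0,0,40,0,0,0,85],
  [-10,-50,20,0,0,0,85],
  [-10,-50,0,0,0,0,85],
  [0,0,0,0,0,0,85],
])

```text
clock: 10.2
position: [0.5504, 0.1324, 0.2767]
tool_rot: [0.882, 1.569, -0.885]
force: [0.5, 0.3, 0.9]
grip_width: 0.0848
```

```bash
python3 - <<'E'
from h import *
s=telemetry.observe();b=snap('wrist','w8');a=snap('scene','s8')
print(s['position'],s['grip_width'],s['force'])
a=cv2.resize(a[140:290,370:500],(400,462),interpolation=cv2.INTER_CUBIC); b=cv2.resize(b[60:360,190:450],(400,462),interpolation=cv2.INTER_CUBIC)
cv2.imwrite('pics/c8.png',np.hstack([a,b])[:,:,::-1])
E
```

```text
[0.55036129 0.1324433  0.27673648] 0.08484350947014302 [0.52155329 0.29284883 0.91525724]
```

View pics/c8.png

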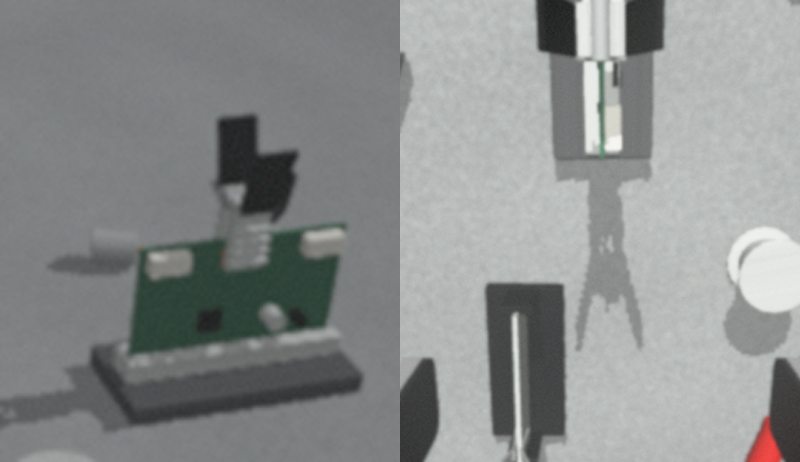

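```bash
python3 - <<'E'
from h import *
f=lambda u,v:(u/400*130+370-.4,v*150/462+140-.4)
g=lambda q:((q-[370,140]+.4)*[400/130,462/150]).round()
psi=np.radians(-11);ex=np.array([np.cos(psi),np.sin(psi)]);ey=np.array([-np.sin(psi),np.cos(psi)])
c=np.array([.5685,.2355])
for zo in(.082,.088):
  for nm,x,z in[('jaw tip',.004,0),('near handle top',.027,.083),('far handle top',-.027,.083)]:
    print(zo,nm,[g(proj('scene',[*(c+x*ex+y*ey),zo+z])) for y in(-.012,.012)])
im=cv2.imread('pics/s8.png')[165:235,425:475]
cv2.imwrite('pics/c9.png',np.clip(1.6*cv2.resize(im,None,fx=8,fy=8,interpolation=cv2.INTER_CUBIC).astype(float),0,255).astype(np.uint8))
E
```

```text
0.082 jaw tip [array([225., 270.]), array([263., 265.])]
0.082 near handle top [array([263., 159.]), array([303., 155.])]
0.082 far handle top [array([220., 119.]), array([259., 114.])]
0.088 jaw tip [array([227., 261.]), array([264., 256.])]
0.088 near handle top [array([264., 149.]), array([305., 145.])]
0.088 far handle top [array([221., 109.]), array([260., 105.])]
```

View pics/c9.png

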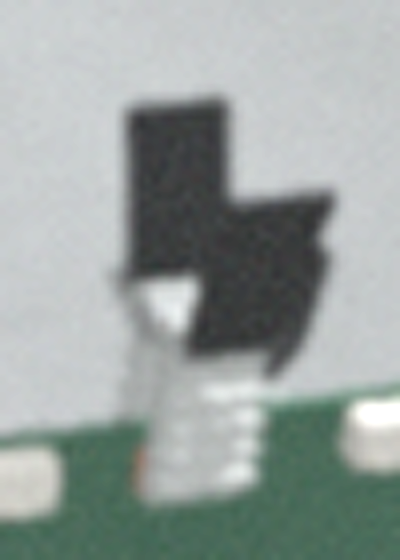

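```bash
python3 -c "
from h import *
print(telemetry.observe()['clock']); print(workorder.job_done())"
```

```text
10.3
the job is handed in; nothing more can be done
None
```

I squeezed the big clip open, lifted it off its rail and lowered it over the middle of the long board's top edge. I then let go, backed the gripper clear and handed the job in at 10.3 s.

**Last checks:** The final scene picture matches a model of the clip standing upright to within about 5 pixels in the enlarged crop (1–2 in the camera image). That puts the jaws closed on the board, with the tips about 18 mm below the edge and the clip within a few mm of the middle. The gripper is open and away from everything, and force readings stayed around 1–2 N throughout.

**Not checked or slightly off:**
- **Lever angle and contact force:** I judged these only from the pictures, since nothing measures them directly.
- **Clip position along the rail:** Early estimates differed by up to 9 mm (33 to 42 mm). I gripped at 39 mm, and the clip sat centred in the gripper to about 3 mm.
- **Middle of the board:** The two estimates differed by about 3 mm. Both were well inside the allowed range.

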